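# Change the pipe specimen on the roller stand

### The job

The brass pipe on the roller stand has been measured: lay it in the green place of the ribbed tray, then lay the steel pipe from the tray on the rollers in its stead, lengthwise along the two rollers and centred. The rollers are set to zero with their white marks on top, so lift and set down gently, without dropping a pipe or setting the rollers turning. Leave the copper pipe and the other things where they are.

Things in the scene. Friction and masses are not known exactly. Their poses are not given: they have to be found in the camera images.
- stand: Roller stand, fixed: blue base plate 190 x 104 x 12 mm carrying two parallel free rollers and two low aluminium bearing blocks (tops 36 mm above the table). Origin under the middle of the plate, on the table; x runs along the rollers, z up. It can stand left or right of the robot's centre line, turned up to 0.4 rad.
- roller_seat (a point): Middle of the seat of the roller stand: where the middle of a pipe's axis is when the pipe lies in the hollow between the two rollers, centred; 55.7 mm above the table (25.7 mm above the roller axes). Axes as the stand's.
- roller_left (a joint): Angle of the roller on the stand's +y side, rad, about the stand's x, 0 at the start with the white marks on top; it spins almost freely. Its axis lies 19 mm from the stand's middle line, 30 mm above the table. Steel shaft of 4 mm radius, two black tyres of 16 mm radius 37 to 62 mm either side of the middle; the 74 mm between them is open for fingers.
- roller_right (a joint): The same for the roller on the stand's -y side.
- tray: Fixed ribbed tray, grey plate 190 x 250 x 6 mm; origin under its middle, x along the ribs, z up. Pipe places at y = -80, 0, +80 mm: ribs at 11 mm either side, round tops of 4 mm radius 30 mm above the table, open within 30 mm of the middle for fingers. A pipe sits only 3 mm deep, its axis 42.7 mm above the table. The +80 place has green ribs and floor and is empty; the others white.
- green_place (a point): Middle of the green place of the tray: where the middle of a pipe's axis is when the pipe rests on the green ribs, centred; 42.7 mm above the table. Axes as the tray's.
- brass_pipe: Yellow brass pipe, 32 mm outside diameter, 160 mm long, about 0.4 kg. Origin at its middle, on its axis; x runs along the pipe. Starts lying on the rollers of the stand.
- steel_pipe: Silver-white steel pipe, 32 mm outside diameter, 160 mm long, about 0.4 kg. Origin at its middle, on its axis; x runs along the pipe. Starts in one of the two white places of the tray (either one).
- copper_pipe: Red-brown copper pipe, 32 mm outside diameter, 160 mm long, about 0.4 kg. Origin at its middle, on its axis; x runs along the pipe. Lies in the other white place of the tray; to be left alone.
- bottle: Bystander: closed amber bottle, 64 mm across, 120 mm high; origin at the middle of its foot.
- jar: Bystander: closed jar, 70 mm across, 80 mm high; origin at the middle of its foot.
- mount: Bystander: red resin-mounted specimen, disc 40 mm across, 22 mm high; origin at the middle of its foot.
Not all that is in view belongs to the job. What is shaped like the steel_pipe but purple is not meant. Several things have the shape of the brass_pipe; the one meant has the colours described above.

How it is judged (in metres and radians):
On the way:
1. the brass pipe lies at rest on the green ribs, let go (x of brass_pipe in the frame of green_place between -0.025 and 0.025 m and y of brass_pipe in the frame of green_place between -0.005 and 0.005 m and z of brass_pipe in the frame of green_place between -0.004 and 0.004 m and angle between the x axis of brass_pipe and the x axis of tray, either way round below 0.08 rad and linear speed of brass_pipe below 0.02 m/s and angular speed of brass_pipe below 0.25 rad/s and contact force between the fingers and brass_pipe below 0.05 N), for 0.2 s.
At the end, for the whole second after the job is handed in: Brass pipe on the green ribs (within 25 mm along, 5 across, 4 in height, 0.08 rad), steel pipe on the rollers (18 mm along, 5 across, 4 in height, 0.08 rad), both let go and still; rollers within 0.35 rad of zero; copper pipe, bottle, jar and mount within 15 mm of their start (all of step 1 and x of steel_pipe in the frame of roller_seat between -0.018 and 0.018 m and y of steel_pipe in the frame of roller_seat between -0.005 and 0.005 m and z of steel_pipe in the frame of roller_seat between -0.004 and 0.004 m and angle between the x axis of steel_pipe and the x axis of stand, either way round below 0.08 rad and linear speed of steel_pipe below 0.02 m/s and angular speed of steel_pipe below 0.25 rad/s and contact force between the fingers and steel_pipe below 0.05 N and value of joint roller_left between -0.35 and 0.35 rad and value of joint roller_right between -0.35 and 0.35 rad and distance of each of copper_pipe, bottle, mount, jar from where it was at the start of the episode below 0.015 m); the robot touches nothing.
It fails at once if a roller is turned more than 0.35 rad from zero (not (value of joint roller_left between -0.35 and 0.35 rad and value of joint roller_right between -0.35 and 0.35 rad)).
It fails at once if the brass or steel pipe is dropped or runs away (faster than 0.4 m/s while no finger touches it) ((contact force between the fingers and brass_pipe below 0.05 N and linear speed of brass_pipe above 0.4 m/s) or (contact force between the fingers and steel_pipe below 0.05 N and linear speed of steel_pipe above 0.4 m/s)).
It fails at once if the copper pipe, bottle, jar or mount is moved more than 15 mm (not (distance of each of copper_pipe, bottle, mount, jar from where it was at the start of the episode below 0.015 m)).
It also fails if it takes over 72 s, if anything falls off the work surface, if the arm or the gripper's body presses on something with over 40 N, if the wrist force passes 120 N, or if a joint passes its speed limit or range.

### The arm

A 6-joint arm with a two-finger parallel gripper is mounted at the origin on the work surface. World frame = base frame: x ahead of the robot, y to its left, z up, the work surface at z = 0. Lengths are in mm, angles in degrees, forces in N, time in s.
With the tool pointing down it reaches from about 350 to 850 mm from the base axis. Payload 8.1 kg.
Tool frame: the origin (TCP) lies at the very end of the fingers, on their centre line; the grasp point (between the pads) lies 19 mm behind it (r.grip_depth is the distance from the TCP to the grasp point, in mm); y points along the fingers, z is the direction in which the jaws open and shut, and the axes are right-handed (so a half turn about y gives the same grasp; the last joint's range is limited). The gripper opens to 85 mm and grips with 20 to 120 N. Pads are 22 mm wide; open, the fingers measure 114 mm over their backs; the gripper's body (76 mm by 85 mm) begins 54 mm behind the grasp point. The pads swing forward as they close: fully open they stand 13 mm farther back than shut.
Start: joints at [60.825, 7.471, 85.268, -0, 87.261, -4.893], TCP at [246.716, 546.934, 231.292] pointing down, gripper open.
Joint ranges: [-169.43, 169.43], [-51.17, 129.36], [1.28, 143.12], [-76.62, 256.62], [0, 156.53], [-152.29, 152.29]. Speed limits (degrees/s): [136.94, 136.94, 159.86, 180, 180, 180].

### API

Orientations are given as [roll, pitch, yaw] about the fixed x, y, z axes, in that order (R = Rz(yaw) Ry(pitch) Rx(roll)).
In Python, from bench import readout, eyes, r gives the robot as it stands. The module is installed in compiled form; this text tells all that it offers.
- The arm moves only by the tool move_arm, never from a script. Its argument "motion" is text: rows parted by semicolons, each of 6 numbers parted by spaces: the shift along the world's x, y, z in cm, then the turn, a rotation vector about the world's x, y, z in degrees. A call has 1 to 10 rows; each row is the pose to reach, as a shift and turn from the pose commanded when the call began; what a row does not reach only later rows make up. A row lasts 1/12 s, in which the tool goes at most 41.7 mm and 7.16 degrees, less where a joint would pass 70% of its speed; a pose out of reach is approached as far as the arm can. A call with a gripper value outside its range is refused whole. "fingers" is the finger opening in cm, from 0 to 8.54, set as the call begins (left out, the last holds). The fingers move at their own pace and stop on an object; "squeeze" is the grip in N (left out, the last holds). Time passes only in rows, so rows that repeat a pose let the fingers close. It gives the time, the measured TCP pose, the force and the opening at its end, in the units of the state.
- readout.sense(): the state, without advancing time (a new reading comes with each control period).
- eyes.snapshot(name): name is "scene" or "top" or "wrist"; returns a dict with "image" (420x560x3 uint8, blue, green, red), "fx", "fy", "cx", "cy" (pixels), "world_to_cam" (4x4, takes a point from world to camera coordinates). Camera axes: x right, y down, z forward; pixel columns grow to the right and rows downward; lengths in mm; the calibration is good to about 2 mm. A picture is of the moment at which its call begins. There is no depth.
- r.hand_in(): hands the job in, once; it reports no verdict.
The state is a dict: "time": time; "joint_pos": joint angles; "qd": joint speeds; "joint_efforts": joint torques, N m; "tool_pos": TCP position; "tcp_rot": TCP orientation; "ft_force": force on the tool from outside, world axes, zero at the start; "wrist_torque": the same for the moment, N m; "finger_gap": finger opening in mm.
Only numpy, scipy, OpenCV 4.12 (cv2) and the standard library are available. Lean on these libraries where they do the work, as an engineer would, in place of code of your own. Each camera call takes 0.05 s, during which the arm holds its last target. There are 200 camera calls.

## Working session

There is one attempt and no reset: what is moved stays moved. The work goes in short steps, Python scripts to look and compute and a tool call to move; the robot and the scene stay as the last step left them, time stands still between calls to the robot, and variables do not carry over. Pictures are saved under pics/ and viewed, about 8 in all and at most 12, crops included, and the job is handed in when it is done.

Besides the shell and the picture viewer there is one more tool, called after ">>>" in YAML: its name, and indented under it one key for each argument. move_arm: Moves the arm, as the interface text tells. Its arguments: {"type":"object","properties":{"motion":{"type":"string"},"fingers":{"type":"number"},"squeeze":{"type":"number"}},"required":["motion"]}

```bash
mkdir -p pics
python3 - <<'E'
from bench import readout, eyes, r
import cv2,json
s=readout.sense();print({k:s[k] for k in('time','tool_pos','tcp_rot','finger_gap','ft_force')},r.grip_depth)
for n in('scene','top'):
    d=eyes.snapshot(n);cv2.imwrite(f'pics/{n}0.png',d['image']);print(n,d['fx'],d['cx'],d['cy'],d['world_to_cam'])
E
```

```text
{'time': 0.0, 'tool_pos': array([246.45386425, 546.44616671, 230.24463353]), 'tcp_rot': array([-9.01051645e+01,  8.52260004e-03, -2.42829959e+01]), 'finger_gap': 84.84153807176261, 'ft_force': array([ 0.45207287, -0.36102736, -0.66236621])} 18.700000000000003
scene 403.901606916103 279.40049172981674 214.07390016880024 [[ 4.80447468e-01  8.76932654e-01 -1.26234329e-02 -2.63824093e+02]
 [ 7.28599459e-01 -4.07108838e-01 -5.50822315e-01 -3.05536357e+02]
 [-4.88173186e-01  2.55443760e-01 -8.34527067e-01  1.45315212e+03]
 [ 0.00000000e+00  0.00000000e+00  0.00000000e+00  1.00000000e+00]]
top 480.53771409610636 284.57923751053113 208.8436455831892 [[-1.14850391e-02 -9.99891232e-01 -9.25300206e-03  5.91052304e+01]
 [-9.98346373e-01  1.19875653e-02 -5.62211448e-02  4.59791683e+02]
 [ 5.63259507e-02  8.59199901e-03 -9.98375463e-01  1.70679671e+03]
 [ 0.00000000e+00  0.00000000e+00  0.00000000e+00  1.00000000e+00]]
```

View pics/top0.png

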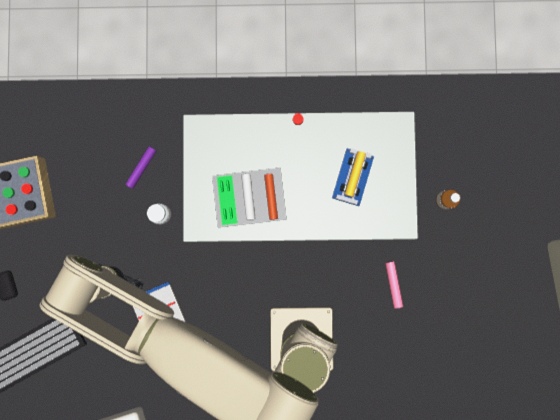

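View pics/scene0.png

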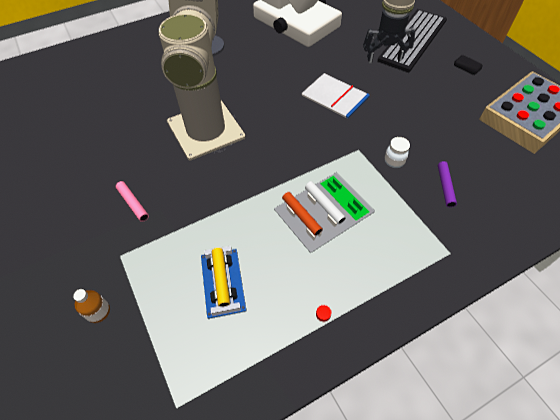

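Candidates (top view): yellow pipe on the blue stand at (355,174) is the brass one. The silver-white pipe in the tray at (249,196) is the steel one. The copper pipe is at (271,196). The purple (140,167) and pink (394,285) tubes are decoys, and the green place is at (227,199).

```bash
cat > h.py <<'E'
from bench import readout, eyes, r
import cv2, numpy as np
def ray(d,px,z):
    M=np.array(d['world_to_cam']);R,t=M[:3,:3],M[:3,3]
    v=R.T@[(px[0]-d['cx'])/d['fx'],(px[1]-d['cy'])/d['fy'],1];c=-R.T@t
    return (c+v*(z-c[2])/v[2])[:2]
def mask(d,name):
    h=cv2.cvtColor(d['image'],cv2.COLOR_BGR2HSV)
    lo,hi={'brass':((20,150,90),(32,255,255)),'blue':((105,150,60),(122,255,255)),'green':((45,120,60),(75,255,255)),
     'copper':((4,130,90),(15,255,255)),'steel':((0,0,205),(180,25,255)),'red':((0,200,150),(3,255,255))}[name]
    return cv2.inRange(h,lo,hi)
def axis(d,cnt,z):
    """long axis of contour mapped to plane z: centre, yaw deg, length, width (mm)"""
    P=np.array([ray(d,p,z) for p in cnt.reshape(-1,2)],np.float32)
    b=cv2.boxPoints(cv2.minAreaRect(P));e=[b[1]-b[0],b[2]-b[1]]
    e.sort(key=np.linalg.norm);a=np.degrees(np.arctan2(e[1][1],e[1][0]))
    return b.mean(0).round(1),round((a+90)%180-90,2),np.linalg.norm(e[1]).round(1),np.linalg.norm(e[0]).round(1)
def cnts(m,amin=60):
    return [c for c in cv2.findContours(m,cv2.RETR_EXTERNAL,cv2.CHAIN_APPROX_NONE)[0] if cv2.contourArea(c)>amin]
E
python3 - <<'E'
from h import *
d=eyes.snapshot('top')
for n,z in(('brass',56),('blue',12),('green',6),('copper',43),('steel',43)):
    m=mask(d,n)
    for c in cnts(m):
        print(n,c.reshape(-1,2).mean(0).round(),axis(d,c,z))
x=d['image'][130:240,200:390];cv2.imwrite('pics/crop1.png',cv2.resize(x,None,fx=4,fy=4,interpolation=2))
E
```

```text
brass [355. 174.] (array([ 578.6, -193.9], dtype=float32), np.float32(-16.96), np.float32(157.9), np.float32(28.8))
blue [363. 179.] (array([ 563.1, -229.1], dtype=float32), np.float32(-17.45), np.float32(157.8), np.float32(20.8))
blue [343. 174.] (array([ 585. , -157.6], dtype=float32), np.float32(-17.59), np.float32(160.1), np.float32(24.4))
green [  8. 192.] (array([ 532.2, 1054.5], dtype=float32), np.float32(89.3), np.float32(36.9), np.float32(32.7))
green [227. 200.] (array([496.5, 262.3], dtype=float32), np.float32(6.11), np.float32(173.8), np.float32(54.6))
green [ 23. 172.] (array([ 608. , 1001.3], dtype=float32), np.float32(89.28), np.float32(36.9), np.float32(32.9))
copper [449. 199.] (array([ 487. , -524.3], dtype=float32), np.float32(13.43), np.float32(63.7), np.float32(54.9))
copper [271. 196.] (array([504.6, 101.8], dtype=float32), np.float32(6.02), np.float32(158.2), np.float32(27.3))
steel [127. 417.] (array([-249.2,  607.7], dtype=float32), np.float32(89.54), np.float32(76.0), np.float32(20.2))
steel [170. 302.] (array([123.9, 467.7], dtype=float32), np.float32(23.4)
[... 489 characters left out ...]
t32(39.6))
steel [349.  46.] (array([1038.3, -182.1], dtype=float32), np.float32(-1.12), np.float32(69.4), np.float32(39.3))
steel [ 4. 53.] (array([1035.2, 1059.6], dtype=float32), np.float32(1.21), np.float32(165.8), np.float32(25.4))
steel [113.  38.] (array([1071.8,  666.6], dtype=float32), np.float32(89.09), np.float32(240.7), np.float32(235.4))
steel [253.  36.] (array([1072.9,  168.8], dtype=float32), np.float32(89.35), np.float32(240.7), np.float32(238.4))
steel [394.  35.] (array([1071.2, -331. ], dtype=float32), np.float32(89.08), np.float32(242.7), np.float32(234.3))
steel [526.  36.] (array([1071. , -820.4], dtype=float32), np.float32(-0.92), np.float32(233.8), np.float32(222.7))
```

View pics/crop1.png

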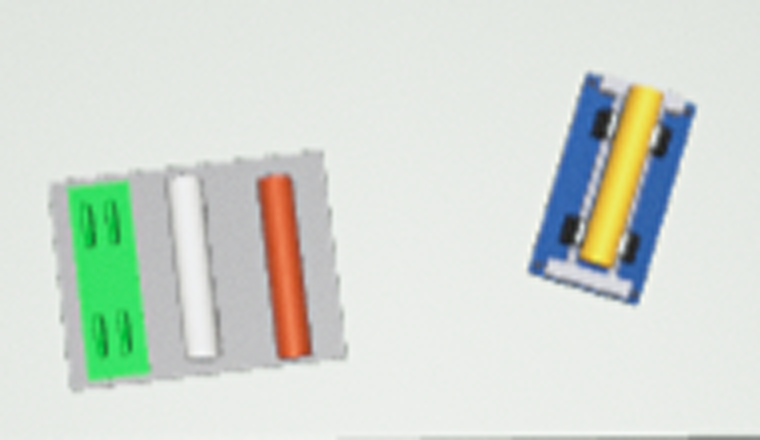

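The crop shows the yellow pipe lying on the black tyres of the blue stand (crop ~(620,175)) and the white-silver pipe in the middle place (193,265). The copper pipe is at (285,265) and the empty green place at (108,280), so the choice is confirmed. I'm moving over the tray first for a wrist look.

>>> move_arm:
  motion: "23.5 -34.5 7 0 0 30;23.5 -34.5 7 0 0 30;23.5 -34.5 7 0 0 30;23.5 -34.5 7 0 0 30;23.5 -34.5 7 0 0 30;23.5 -34.5 7 0 0 30;23.5 -34.5 7 0 0 30;23.5 -34.5 7 0 0 30;23.5 -34.5 7 0 0 30;23.5 -34.5 7 0 0 30"

```text
time: 0.98
tool_pos: [473.6, 212.8, 298.9]
tcp_rot: [-90.0, 0.0, 5.7]
ft_force: [0.3, 0.0, 0.3]
finger_gap: 85.0
```

>>> move_arm:
  motion: "0 0 0 0 0 0;0 0 0 0 0 0"

```text
time: 1.15
tool_pos: [474.2, 212.8, 298.9]
tcp_rot: [-90.0, -0.0, 5.5]
ft_force: [-1.0, 0.6, -0.2]
finger_gap: 85.3
```

Run:
```python
from h import *
s=readout.sense();print(s['time'],s['tool_pos'],s['tcp_rot'])
d=eyes.snapshot('wrist');cv2.imwrite('pics/w1.png',d['image']);M=d['world_to_cam'];print(d['fx'],-M[:3,:3].T@M[:3,3],M[2,:3])
for n,z in(('green',6),('copper',43),('steel',43)):
    for c in cnts(mask(d,n),1500): print(n,c.reshape(-1,2).mean(0).round(),axis(d,c,z))
```

```text
1.15 [474.17651589 212.76286789 298.85519789] [-8.99987607e+01 -1.68500641e-02  5.45950255e+00]
298.26478535160516 [397.1100229  205.04691643 442.29331389] [ 0.29993946  0.02864316 -0.95352813]
green [307. 181.] (array([496.5, 261.9], dtype=float32), np.float32(6.16), np.float32(175.5), np.float32(55.3))
copper [192. 183.] (array([507. ,  99.5], dtype=float32), np.float32(5.7), np.float32(165.1), np.float32(29.1))
```

View pics/w1.png

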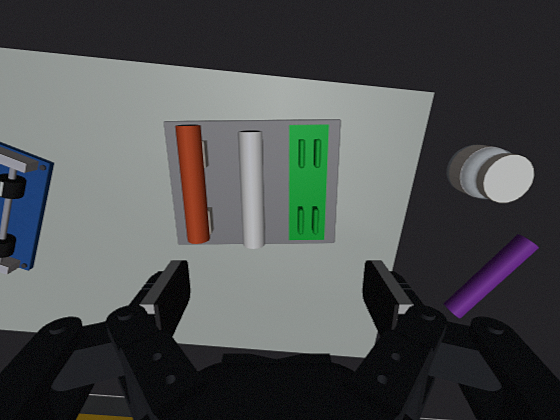

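The wrist view shows the green place (307,181), steel pipe (252,190) and copper pipe (192,183), with the jar and purple tube to the right. The top and wrist green centres agree to 0.5 mm. Next is the stand.

>>> move_arm:
  motion: "9 -40 0 0 0 -22.8;9 -40 0 0 0 -22.8;9 -40 0 0 0 -22.8;9 -40 0 0 0 -22.8;9 -40 0 0 0 -22.8;9 -40 0 0 0 -22.8;9 -40 0 0 0 -22.8;9 -40 0 0 0 -22.8;9 -40 0 0 0 -22.8;9 -40 0 0 0 -22.8"

```text
time: 2.03
tool_pos: [563.4, -185.9, 298.0]
tcp_rot: [-90.0, 0.0, -17.0]
ft_force: [0.8, 1.2, 0.1]
finger_gap: 85.5
```

>>> move_arm:
  motion: "0 0 0 0 0 0;0 0 0 0 0 0;0 0 0 0 0 0"

```text
time: 2.28
tool_pos: [563.2, -183.5, 298.0]
tcp_rot: [-90.0, 0.1, -17.0]
ft_force: [-0.1, 0.1, 0.3]
finger_gap: 85.0
```

Run:
```python
from h import *
s=readout.sense();print(s['time'],s['tool_pos'],s['tcp_rot'])
d=eyes.snapshot('wrist');cv2.imwrite('pics/w2.png',d['image'])
for n,z in(('brass',56),('blue',12)):
    for c in cnts(mask(d,n),1000): print(n,c.reshape(-1,2).mean(0).round(),axis(d,c,z))
m=mask(d,'blue');P=np.vstack(cnts(m,300));print('plate',axis(d,cv2.convexHull(P),12))
```

```text
2.2833 [ 563.16131244 -183.49355375  298.03913755] [-8.99522128e+01  7.73068469e-02 -1.69990476e+01]
brass [447. 406.] (array([1026.2,  -11.6], dtype=float32), np.float32(72.93), np.float32(96.2), np.float32(81.0))
brass [271. 185.] (array([ 581.6, -195.8], dtype=float32), np.float32(-17.54), np.float32(165.7), np.float32(30.5))
blue [300. 170.] (array([ 584.3, -156.8], dtype=float32), np.float32(-17.5), np.float32(186.9), np.float32(26.6))
blue [250. 154.] (array([ 568.9, -205. ], dtype=float32), np.float32(-19.27), np.float32(191.1), np.float32(79.3))
plate (array([ 572.9, -192.7], dtype=float32), np.float32(-17.5), np.float32(188.8), np.float32(101.9))
```

View pics/w2.png

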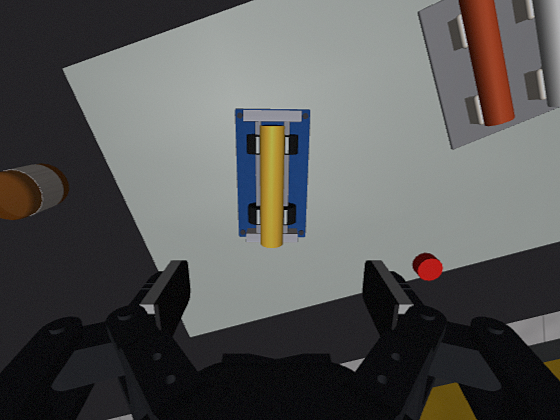

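The wrist view shows the blue plate at (272,172) with the brass pipe on it (271,185) and the mount at (427,266). The plate fit has the right size (189x102), with centre (572.9,-192.7) and yaw -17.5. Corrected for its height, the brass pipe's centre sits about 5 mm along +x of the plate centre. I'll descend part way and recheck from close up.

>>> move_arm:
  motion: "1.5 -1.1 -4 0 0 -0.5;1.5 -1.1 -8 0 0 -0.5;1.5 -1.1 -11.5 0 0 -0.5;1.5 -1.1 -14.5 0 0 -0.5;1.5 -1.1 -17 0 0 -0.5;1.5 -1.1 -18.5 0 0 -0.5;1.5 -1.1 -18.5 0 0 -0.5;1.5 -1.1 -18.5 0 0 -0.5"
  fingers: 7
  squeeze: 35

```text
time: 3.0
tool_pos: [577.6, -194.3, 113.3]
tcp_rot: [-90.0, 0.1, -17.5]
ft_force: [-0.0, 0.1, -0.2]
finger_gap: 70.2
```

```bash
cat >> h.py <<'E'
def edges(d,m,c0,yaw,hs,z,half):
    """mid line of mask in a pipe-aligned frame: lateral centre at stations hs (mm) along"""
    P=np.argwhere(m)[:,::-1]; P=np.array([ray(d,p,z) for p in P])-c0
    a=np.radians(yaw);L=P@[np.cos(a),np.sin(a)];Y=P@[-np.sin(a),np.cos(a)];k=abs(Y)<half
    out=[]
    for h in hs:
        q=Y[k&(abs(L-h)<3)]
        if len(q)>5: out.append((h,round((q.min()+q.max())/2,2),round(q.max()-q.min(),1)))
    return out,(L[k].min().round(1),L[k].max().round(1))
E
python3 - <<'E'
from h import *
s=readout.sense();print(s['time'],s['tool_pos'],s['tcp_rot'],s['ft_force'])
d=eyes.snapshot('wrist');cv2.imwrite('pics/w3.png',d['image'])
M=d['world_to_cam'];print(-M[:3,:3].T@M[:3,3])
print(edges(d,mask(d,'brass'),np.array([572.9,-192.7]),-17.5,(-60,-40,-20,0,20,40,60,70),56,30))
m=mask(d,'blue');P=np.vstack(cnts(m,300));print('plate',axis(d,cv2.convexHull(P),12))
E
```

```text
3.0 [ 577.63842742 -194.27302029  113.28383586] [-89.97823174   0.10603379 -17.45394249] [-0.0482654   0.0696839  -0.21474148]
[ 504.04090389 -171.79715252  256.90916089]
([(-60, np.float64(0.08), np.float64(30.2)), (-40, np.float64(-0.19), np.float64(30.5)), (-20, np.float64(-0.15), np.float64(30.0)), (0, np.float64(-0.12), np.float64(30.9)), (20, np.float64(-0.08), np.float64(30.2)), (40, np.float64(-0.4), np.float64(30.3)), (60, np.float64(-0.4), np.float64(29.5)), (70, np.float64(-0.39), np.float64(29.9))], (np.float64(-74.5), np.float64(98.9)))
plate (array([ 572.9, -192.8], dtype=float32), np.float32(-17.46), np.float32(187.7), np.float32(102.6))
```

View pics/w3.png

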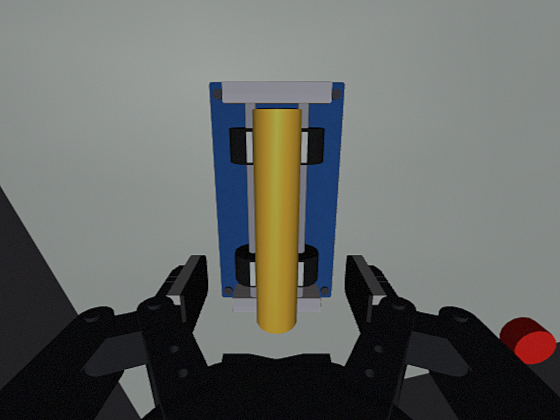

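The close view has the brass pipe centred between the fingers, with the axis at column ~277 and the plate behind it. The lateral error is about 0.2 mm and the plate fit repeats. I'll descend to z 38 so the tips stay above the shafts, then grip.

>>> move_arm:
  motion: "0 0 -2 0 0 0;0 0 -4 0 0 0;0 0 -5.5 0 0 0;0 0 -6.6 0 0 0;0 0 -7.2 0 0 0;0 0 -7.5 0 0 0;0 0 -7.5 0 0 0;0 0 -7.5 0 0 0"

```text
time: 3.72
tool_pos: [578.9, -196.6, 40.0]
tcp_rot: [-90.0, -0.1, -17.6]
ft_force: [0.9, -0.2, 0.2]
finger_gap: 70.0
```

>>> move_arm:
  motion: "0 0 0 0 0 0;0 0 0 0 0 0;0 0 0 0 0 0;0 0 0 0 0 0;0 0 0 0 0 0;0 0 0 0 0 0"
  fingers: 4.2

```text
time: 4.22
tool_pos: [578.0, -196.3, 38.8]
tcp_rot: [-90.0, -0.0, -17.6]
ft_force: [-1.1, -0.0, -0.1]
finger_gap: 41.9
```

>>> move_arm:
  motion: "0 0 0 0 0 0;0 0 0 0 0 0;0 0 0 0 0 0;0 0 0 0 0 0;0 0 0 0 0 0;0 0 0 0 0 0;0 0 0 0 0 0;0 0 0 0 0 0"
  fingers: 2.6

```text
time: 4.88
tool_pos: [578.1, -196.0, 38.8]
tcp_rot: [-90.0, 0.0, -17.6]
ft_force: [0.4, 5.7, 1.7]
finger_gap: 31.0
```

A 5.7 N side force shows the tool drifted about 2 mm in -y during the descent. I'll ease it back before lifting.

>>> move_arm:
  motion: "0.02 0.06 0 0 0 0;0.03 0.12 0 0 0 0;0.05 0.16 0 0 0 0;0.05 0.16 0 0 0 0;0.05 0.16 0 0 0 0"

```text
time: 5.3
tool_pos: [578.2, -194.9, 38.2]
tcp_rot: [-90.0, 0.0, -17.6]
ft_force: [0.8, 0.8, -3.8]
finger_gap: 30.7
```

Run:
```python
from h import *
s=readout.sense();print(s['time'],s['tool_pos'],s['tcp_rot'],s['ft_force'],s['finger_gap'])
d=eyes.snapshot('wrist');cv2.imwrite('pics/w4.png',d['image'])
print(edges(d,mask(d,'brass'),np.array([572.9,-192.7]),-17.5,(-60,-40,-20,0,20,40,60,70),56,30))
m=mask(d,'blue');P=np.vstack(cnts(m,300));print('plate',axis(d,cv2.convexHull(P),12))
```

```text
5.3 [ 578.17349222 -194.86072539   38.24403886] [-9.00169830e+01  3.73946939e-02 -1.75914282e+01] [ 0.83049995  0.77712282 -3.8150042 ] 30.741648098970483
([(-60, np.float64(-0.91), np.float64(31.6)), (-40, np.float64(-0.9), np.float64(31.4)), (-20, np.float64(-0.72), np.float64(31.5)), (0, np.float64(-0.98), np.float64(31.5)), (20, np.float64(-1.0), np.float64(31.8)), (40, np.float64(-1.24), np.float64(31.5))], (np.float64(-75.5), np.float64(51.7)))
plate (array([ 548.6, -185.2], dtype=float32), np.float32(-17.5), np.float32(138.5), np.float32(102.6))
```

View pics/w4.png

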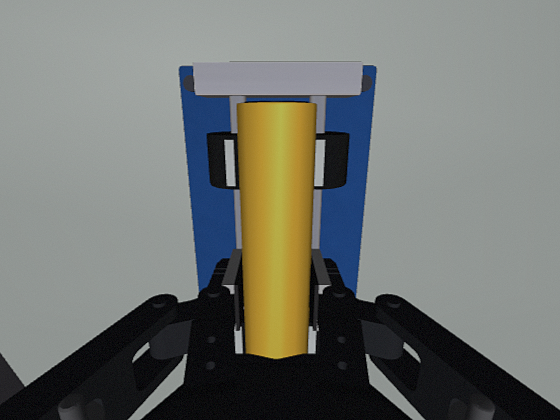

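The brass pipe is gripped symmetrically (columns 243–312), the force is near zero and the white marks still face up. I'll lift gently.

>>> move_arm:
  motion: "0 0 0.1 0 0 0;0 0 0.3 0 0 0;0 0 0.7 0 0 0;0 0 1.3 0 0 0;0 0 2.2 0 0 0;0 0 3.7 0 0 0;0 0 5.5 0 0 0;0 0 7.5 0 0 0;0 0 9.5 0 0 0;0 0 11 0 0 0"
  squeeze: 50

```text
time: 6.18
tool_pos: [579.3, -195.0, 151.9]
tcp_rot: [-90.0, -0.2, -17.6]
ft_force: [0.8, -0.6, -4.2]
finger_gap: 30.6
```

>>> move_arm:
  motion: "-0.2 1 0 0 0 0.5;-0.5 3 0 0 0 1.5;-1.1 6 0 0 0 3.1;-1.6 9 0 0 0 4.7;-2.2 12 0 0 0 6.2;-2.7 15 0 0 0 7.8;-3.2 18 0 0 0 9.3;-3.8 21 0 0 0 10.9;-4.3 24 0 0 0 12.4;-4.8 27 0 0 0 14"

```text
time: 7.02
tool_pos: [529.2, 77.2, 148.1]
tcp_rot: [-90.0, 0.0, -3.5]
ft_force: [0.1, 0.1, -5.5]
finger_gap: 30.3
```

>>> move_arm:
  motion: "-0.5 3 0 0 0 1.6;-1.1 6 0 0 0 3.1;-1.6 9 0 0 0 4.7;-2.2 12 0 0 0 6.2;-2.7 15 0 0 0 7.8;-3.1 17 0 0 0 8.8;-3.3 18.2 0 0 0 9.4;-3.4 18.7 0 0 0 9.7;-3.4 18.7 0 0 0 9.7;-3.4 18.7 0 0 0 9.7"

```text
time: 7.85
tool_pos: [496.5, 261.5, 148.4]
tcp_rot: [-90.0, 0.0, 6.1]
ft_force: [-0.5, 0.2, -5.0]
finger_gap: 30.3
```

Run:
```python
from h import *
s=readout.sense();print(s['time'],s['tool_pos'],s['tcp_rot'],s['ft_force'],s['finger_gap'])
d=eyes.snapshot('wrist');cv2.imwrite('pics/w5.png',d['image'])
M=d['world_to_cam'];print(-M[:3,:3].T@M[:3,3])
c0=s['tool_pos'][:2]
print(edges(d,mask(d,'brass'),c0,s['tcp_rot'][2],(-60,-40,-20,0,20,40,60),s['tool_pos'][2]+18,30))
```

```text
7.85 [496.48765544 261.53310326 148.38621746] [-9.00437098e+01  2.29046766e-02  6.10006095e+00] [-0.49283796  0.24833745 -4.95087613] 30.34639921788959
[419.59529465 253.098618   291.91312842]
([(-60, np.float64(-0.15), np.float64(31.5)), (-40, np.float64(-0.07), np.float64(31.4)), (-20, np.float64(-0.28), np.float64(31.4)), (0, np.float64(-0.51), np.float64(31.3)), (20, np.float64(-0.06), np.float64(31.5)), (40, np.float64(-0.21), np.float64(31.2))], (np.float64(-81.4), np.float64(45.6)))
```

View pics/w5.png

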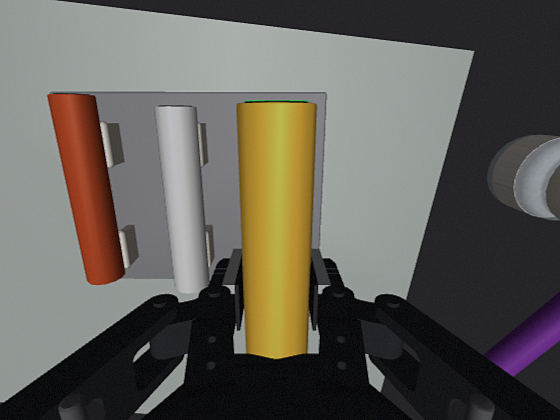

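The brass pipe hangs level and centred over the green place, with steel at (180,200) and copper at (85,190) to its left. I'll lower it most of the way.

>>> move_arm:
  motion: "0 0 -1.5 0 0 0;0 0 -4 0 0 0;0 0 -6.5 0 0 0;0 0 -8.5 0 0 0;0 0 -10 0 0 0;0 0 -11 0 0 0;0 0 -11.5 0 0 0;0 0 -11.7 0 0 0;0 0 -11.7 0 0 0;0 0 -11.7 0 0 0"

```text
time: 8.73
tool_pos: [497.6, 262.5, 32.9]
tcp_rot: [-90.0, -0.1, 6.1]
ft_force: [0.2, 0.2, -4.2]
finger_gap: 30.6
```

Run:
```python
from h import *
s=readout.sense();print(s['time'],s['tool_pos'],s['tcp_rot'],s['ft_force'],s['finger_gap'])
d=eyes.snapshot('wrist');cv2.imwrite('pics/w6.png',d['image'])
c=np.array([496.5,262]);a=np.radians(6.1);R=np.array([[np.cos(a),np.sin(a)],[-np.sin(a),np.cos(a)]])
print(edges(d,mask(d,'brass'),c,6.1,(-60,-40,-20,0),45,30))
m=mask(d,'green');P=np.vstack(cnts(m,30)).reshape(-1,2);Q=np.array([R@(ray(d,p,6)-c) for p in P]);print(Q.min(0),Q.max(0),len(Q))
```

```text
8.7333 [497.55645356 262.47145144  32.94502781] [-89.97183426  -0.10769535   6.09745325] [ 0.21060427  0.20930271 -4.1884392 ] 30.620338669596787
([(-60, np.float64(-0.16), np.float64(32.7)), (-40, np.float64(-0.18), np.float64(32.6)), (-20, np.float64(-0.04), np.float64(32.4)), (0, np.float64(-0.19), np.float64(32.5))], (np.float64(-80.5), np.float64(52.5)))
[-88.69485885 -28.95899757] [86.48482205 27.69660137] 1014
```

The pipe is within 1 mm of the green strip's middle. I'll feel my way down.

>>> move_arm:
  motion: "0 0 -0.2 0 0 0;0 0 -0.4 0 0 0;0 0 -0.5 0 0 0;0 0 -0.6 0 0 0;0 0 -0.65 0 0 0;0 0 -0.65 0 0 0;0 0 -0.65 0 0 0"

```text
time: 9.37
tool_pos: [496.5, 262.3, 25.2]
tcp_rot: [-90.0, 0.0, 6.1]
ft_force: [0.1, 0.5, -5.3]
finger_gap: 30.6
```

>>> move_arm:
  motion: "0 0 -0.05 0 0 0;0 0 -0.05 0 0 0;0 0 -0.1 0 0 0;0 0 -0.1 0 0 0"

```text
time: 9.7
tool_pos: [496.7, 262.3, 24.9]
tcp_rot: [-90.0, -0.0, 6.1]
ft_force: [-4.0, -1.9, 4.2]
finger_gap: 30.6
```

The force has changed sign, so the pipe is in contact. I'll release in small openings.

>>> move_arm:
  motion: "0 0 0.03 0 0 0;0 0 0.03 0 0 0;0 0 0.03 0 0 0"
  squeeze: 20

```text
time: 9.95
tool_pos: [496.7, 262.3, 24.9]
tcp_rot: [-90.0, -0.0, 6.1]
ft_force: [-3.4, -2.9, 4.7]
finger_gap: 30.3
```

>>> move_arm:
  motion: "0 0 0 0 0 0;0 0 0 0 0 0;0 0 0 0 0 0;0 0 0 0 0 0"
  fingers: 3.5

```text
time: 10.28
tool_pos: [496.8, 262.5, 24.6]
tcp_rot: [-90.0, -0.0, 6.1]
ft_force: [-0.3, 0.2, 0.3]
finger_gap: 34.7
```

>>> move_arm:
  motion: "0 0 0 0 0 0;0 0 0 0 0 0;0 0 0 0 0 0;0 0 0 0 0 0;0 0 0 0 0 0"
  fingers: 5.5

```text
time: 10.7
tool_pos: [496.5, 262.3, 24.5]
tcp_rot: [-90.0, -0.0, 6.1]
ft_force: [0.3, 1.0, -0.0]
finger_gap: 55.0
```

>>> move_arm:
  motion: "0 0 1 0 0 0;0 0 2.5 0 0 0;0 0 4.5 0 0 0;0 0 7 0 0 0;0 0 9.5 0 0 0;0 0 12 0 0 0;0 -2 14 0 0 0;0 -4 14.5 0 0 0;0 -4 14.5 0 0 0;0 -4 14.5 0 0 0"

```text
time: 11.53
tool_pos: [497.1, 221.9, 170.8]
tcp_rot: [-90.0, -0.1, 6.0]
ft_force: [0.8, 0.2, -0.2]
finger_gap: 54.9
```

Run:
```python
from h import *
s=readout.sense();print(s['time'],s['tool_pos'],s['tcp_rot'],s['ft_force'],s['finger_gap'])
d=eyes.snapshot('wrist');cv2.imwrite('pics/w7.png',d['image'])
M=d['world_to_cam'];print(-M[:3,:3].T@M[:3,3])
c=np.array([496.5,262])
print(edges(d,mask(d,'brass'),c,6.1,(-60,-40,-20,0,20,40,60),43,30))
a=np.radians(6.1);c2=c-80*np.array([-np.sin(a),np.cos(a)])
h=cv2.cvtColor(d['image'],cv2.COLOR_BGR2HSV)
b=d['image'].astype(int)
# print a grey profile across the tray middle
for L in(-50,0,50):
    row=[]
    for y in range(-30,31,2):
        p=np.r_[c2+np.array([np.cos(a),np.sin(a)])*L+np.array([-np.sin(a),np.cos(a)])*y,43,1];q=M@p
        u,v=d['fx']*q[0]/q[2]+d['cx'],d['fy']*q[1]/q[2]+d['cy'];row.append(int(h[int(round(v)),int(round(u)),2]) if 0<=v<420 else -1)
    print(L,row)
```

```text
11.5333 [497.10557874 221.91013565 170.84585015] [-89.96856933  -0.11206844   6.02784097] [ 0.79495727  0.23360941 -0.16036029] 54.898117577453306
[419.88188961 213.35971371 314.17788293]
([(-60, np.float64(-0.07), np.float64(30.4)), (-40, np.float64(-0.06), np.float64(31.0)), (-20, np.float64(0.69), np.float64(29.7)), (0, np.float64(-0.23), np.float64(28.7)), (20, np.float64(0.16), np.float64(30.2)), (40, np.float64(-0.03), np.float64(30.9)), (60, np.float64(-0.71), np.float64(28.4))], (np.float64(-80.3), np.float64(88.1)))
-50 [116, 115, 116, 115, 117, 116, 112, 113, 138, 149, 162, 169, 175, 183, 183, 176, 174, 169, 158, 152, 136, 118, 95, 63, 121, 116, 116, 117, 115, 118, 116]
0 [113, 114, 114, 113, 113, 115, 114, 104, 142, 152, 164, 173, 178, 179, 178, 173, 171, 166, 160, 149, 132, 110, 80, 110, 113, 113, 114, 114, 113, 116, 116]
50 [111, 115, 116, 115, 117, 114, 116, 118, 147, 155, 167, 174, 175, 180, 176, 174, 168, 163, 153, 142, 131, 112, 82, 74, 106, 110, 110, 114, 112, 110, 113]
```

View pics/w7.png

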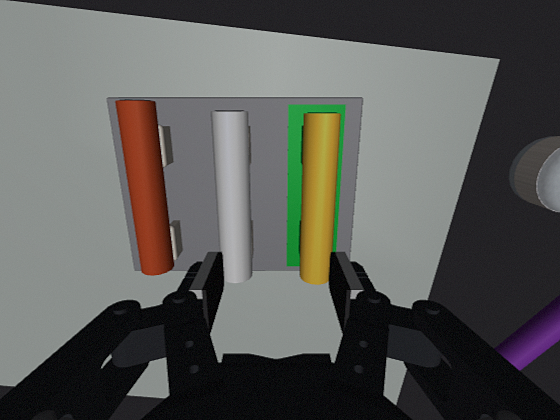

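The brass pipe now lies on the green ribs at (320,197), measured lateral ~0 and along about -1 mm. Steel is in the middle place at (233,195). I'll work out its centre along its axis.

Run:
```python
from h import *
d=eyes.snapshot('wrist');s=readout.sense();print(s['tool_pos'])
a=np.radians(6.1);ex=np.array([np.cos(a),np.sin(a)]);ey=np.array([-ex[1],ex[0]]);c2=np.array([496.5,262])-80*ey;print(c2)
v=cv2.cvtColor(d['image'],cv2.COLOR_BGR2HSV)[:,:,2].astype(int)
print(v[98:122:1,231],v[270:295,238])
for p,z in(((231,110),43),((231,110),59),((238,283),59),((238,283),43)): q=ray(d,p,z)-c2;print(p,z,q@ex,q@ey)
t=eyes.snapshot('top');g=t['image'][165:230,240:260].max(2);print(ray(t,(249,174),43)-c2)
```

```text
[496.19245931 222.59802303 169.2689067 ]
[505.00112571 182.45296447]
[ 88 108 117 117 118 116 116 116 117 118 117 118 123  26 163 180 175 175
 174 177 175 175 176 175] [167 166 167 167 167 167 166 167 168 165 166 165 167 170 144 143 148 148
 147 147 145 145 145 146 146]
(231, 110) 43 -83.53874162774953 1.556225440249904
(231, 110) 59 -83.42615058679739 3.844765251657436
(238, 283) 59 76.72431426733554 3.3473153136703706
(238, 283) 43 86.68692353096694 1.0274805086998344
[78.60986957 -4.68863583]
```

Steel centre is about (501.6,182.5).

>>> move_arm:
  motion: "0.2 -1.5 0 0 0 0;0.5 -4 -1 0 0 0;0.5 -4 -3 0 0 0;0.5 -4 -6 0 0 0;0.5 -4 -9 0 0 0;0.5 -4 -11.5 0 0 0;0.5 -4 -13.3 0 0 0;0.5 -4 -14.2 0 0 0;0.5 -4 -14.5 0 0 0;0.5 -4 -14.5 0 0 0"

```text
time: 12.52
tool_pos: [500.9, 182.5, 23.8]
tcp_rot: [-90.0, 0.1, 6.1]
ft_force: [-0.0, 0.4, 0.3]
finger_gap: 55.0
```

>>> move_arm:
  motion: "0 0 0 0 0 0;0 0 0 0 0 0"

```text
time: 12.68
tool_pos: [502.9, 182.8, 26.1]
tcp_rot: [-90.0, -0.2, 6.1]
ft_force: [-0.6, 1.1, 0.1]
finger_gap: 54.9
```

Run:
```python
from h import *
s=readout.sense();print(s['time'],s['tool_pos'],s['tcp_rot'],s['ft_force'])
d=eyes.snapshot('wrist');cv2.imwrite('pics/w8.png',d['image']);M=d['world_to_cam']
a=np.radians(6.1);ex=np.array([np.cos(a),np.sin(a)]);ey=np.array([-ex[1],ex[0]]);c=s['tool_pos'][:2]
v=cv2.cvtColor(d['image'],cv2.COLOR_BGR2HSV)[:,:,2]
for L in(-60,-40,-30):
    row=[]
    for y in range(-24,25):
        q=M@np.r_[c+ex*L+ey*y,43,1];row.append(int(v[int(round(d['fy']*q[1]/q[2]+d['cy'])),int(round(d['fx']*q[0]/q[2]+d['cx']))]))
    print(L,row)
```

```text
12.6833 [502.85028624 182.79226183  26.14481689] [-89.97626351  -0.15037705   6.12827797] [-0.58231891  1.09436618  0.11280596]
-60 [127, 126, 127, 128, 126, 124, 125, 96, 120, 139, 154, 159, 162, 173, 178, 184, 188, 193, 195, 198, 201, 206, 208, 209, 207, 204, 200, 198, 197, 193, 192, 190, 181, 177, 170, 165, 159, 139, 123, 107, 128, 125, 128, 124, 125, 125, 125, 123, 124]
-40 [126, 125, 126, 126, 126, 127, 125, 104, 126, 145, 152, 159, 169, 174, 180, 186, 191, 192, 195, 201, 204, 207, 206, 209, 207, 205, 202, 198, 195, 192, 192, 187, 180, 176, 170, 162, 157, 143, 124, 120, 126, 125, 127, 126, 125, 126, 126, 124, 125]
-30 [126, 126, 126, 123, 125, 126, 127, 99, 119, 146, 156, 160, 167, 173, 183, 188, 191, 194, 194, 200, 204, 208, 207, 208, 206, 203, 200, 196, 195, 194, 191, 188, 180, 174, 169, 161, 156, 146, 113, 113, 128, 126, 124, 125, 124, 124, 122, 125, 125]
```

View pics/w8.png

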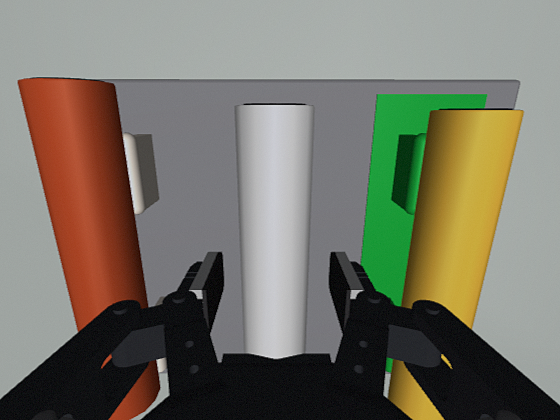

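Steel sits between the fingers (columns 237–311), about 1 mm to -y. I'll correct for that and close.

>>> move_arm:
  motion: "0.01 -0.08 0 0 0 0;0.01 -0.08 0 0 0 0;0.01 -0.08 0 0 0 0;0.01 -0.08 0 0 0 0"
  fingers: 4

```text
time: 13.07
tool_pos: [501.8, 181.5, 24.8]
tcp_rot: [-90.0, -0.0, 6.1]
ft_force: [-0.2, 0.3, 0.3]
finger_gap: 40.1
```

>>> move_arm:
  motion: "0 0 0 0 0 0;0 0 0 0 0 0;0 0 0 0 0 0;0 0 0 0 0 0;0 0 0 0 0 0;0 0 0 0 0 0"
  fingers: 2.6
  squeeze: 35

```text
time: 13.57
tool_pos: [501.8, 181.8, 24.8]
tcp_rot: [-90.0, -0.0, 6.1]
ft_force: [-2.9, 3.3, 5.4]
finger_gap: 30.7
```

>>> move_arm:
  motion: "0 0 0 0 0 0;0 0 0 0 0 0;0 0 0 0 0 0"
  squeeze: 50

```text
time: 13.82
tool_pos: [501.7, 181.9, 24.9]
tcp_rot: [-90.0, -0.0, 6.1]
ft_force: [-3.0, 2.2, 6.6]
finger_gap: 30.8
```

>>> move_arm:
  motion: "0 0 0.1 0 0 0;0 0 0.3 0 0 0;0 0 0.7 0 0 0;0 0 1.3 0 0 0;0 0 2.2 0 0 0;0 0 3.7 0 0 0;0 0 5.5 0 0 0;0 0 7.5 0 0 0;0 0 9.8 0 0 0;0 0 12 0 0 0"

```text
time: 14.65
tool_pos: [501.5, 181.3, 146.3]
tcp_rot: [-90.0, -0.0, 6.1]
ft_force: [0.2, 0.1, -3.2]
finger_gap: 30.4
```

>>> move_arm:
  motion: "0.2 -1 0 0 0 -0.6;0.6 -3 0 0 0 -1.9;1.1 -6 0 0 0 -3.8;1.7 -9 0 0 0 -5.7;2.3 -12 0 0 0 -7.6;2.8 -15 0 0 0 -9.4;3.4 -18 0 0 0 -11.3;4 -21 0 0 0 -13.2;4.5 -24 0 0 0 -15.1;5.1 -27 0 0 0 -17"

```text
time: 15.48
tool_pos: [552.0, -90.6, 143.8]
tcp_rot: [-90.0, 0.1, -11.0]
ft_force: [-0.2, 0.3, -3.3]
finger_gap: 30.7
```

>>> move_arm:
  motion: "0.6 -3 0 0 0 -1.9;1.1 -6 0 0 0 -3.8;1.6 -8.5 0 0 0 -5.3;1.9 -9.8 0 0 0 -6.2;2 -10.5 0 0 0 -6.6;2 -10.5 0 0 0 -6.6;2 -10.5 0 0 0 -6.6;2 -10.5 0 0 0 -6.6"

```text
time: 16.15
tool_pos: [572.4, -192.2, 144.2]
tcp_rot: [-90.0, 0.0, -17.4]
ft_force: [0.2, 0.1, -4.1]
finger_gap: 30.7
```

Run:
```python
from h import *
s=readout.sense();print(s['time'],s['tool_pos'],s['tcp_rot'],s['ft_force'],s['finger_gap'])
d=eyes.snapshot('wrist');cv2.imwrite('pics/w9.png',d['image'])
m=mask(d,'blue');P=np.vstack(cnts(m,300));print('plate',axis(d,cv2.convexHull(P),12))
```

```text
16.15 [ 572.36520946 -192.17596875  144.19048459] [-8.99700348e+01  4.74282488e-02 -1.74031567e+01] [ 0.18638403  0.07158164 -4.10948293] 30.669465456021413
plate (array([ 558.1, -188.1], dtype=float32), np.float32(-17.46), np.float32(157.3), np.float32(102.5))
```

View pics/w9.png

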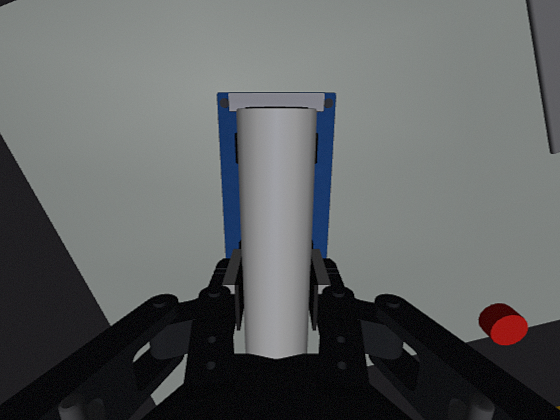

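Steel is level over the stand and aligned with the plate (columns 218–336). Lowering to just above the seat.

>>> move_arm:
  motion: "0.05 -0.05 -1.5 0 0 0;0.05 -0.05 -4 0 0 0;0.05 -0.05 -6 0 0 0;0.05 -0.05 -7.6 0 0 0;0.05 -0.05 -8.8 0 0 0;0.05 -0.05 -9.5 0 0 0;0.05 -0.05 -9.9 0 0 0;0.05 -0.05 -10 0 0 0;0.05 -0.05 -10 0 0 0;0.05 -0.05 -10 0 0 0"

```text
time: 17.03
tool_pos: [574.0, -194.3, 45.7]
tcp_rot: [-90.0, -0.1, -17.5]
ft_force: [-0.1, -0.0, -4.0]
finger_gap: 30.9
```

Run:
```python
from h import *
s=readout.sense();print(s['time'],s['tool_pos'],s['tcp_rot'],s['ft_force'],s['finger_gap'])
d=eyes.snapshot('wrist');cv2.imwrite('pics/w10.png',d['image']);M=d['world_to_cam']
a=np.radians(-17.5);ex=np.array([np.cos(a),np.sin(a)]);ey=np.array([-ex[1],ex[0]]);c=np.array([572.9,-192.75])
print('tcp rel',(s['tool_pos'][:2]-c)@ex,(s['tool_pos'][:2]-c)@ey)
h=cv2.cvtColor(d['image'],cv2.COLOR_BGR2HSV);m=mask(d,'blue')
P=np.vstack(cnts(m,200)).reshape(-1,2);Q=np.array([ray(d,p,12) for p in P])-c;L=Q@ex;Y=Q@ey
for l in(-80,-70,-40,-20):
    k=abs(L-l)<4;print('plate',l,Y[k].min(),Y[k].max())
z=s['tool_pos'][2]+18
for l in(-60,-40,-30):
    row=[]
    for y in range(-20,21):
        q=M@np.r_[c+ex*l+ey*y,z,1];p=(int(round(d['fy']*q[1]/q[2]+d['cy'])),int(round(d['fx']*q[0]/q[2]+d['cx'])));row.append(int(h[p][2]) if h[p][1]<40 else 0)
    print(l,row)
print('near end along',[(v,((ray(d,(277,v),z)-c)@ex).round(1),int(h[v,277,2])) for v in range(90,125,2)])
```

```text
17.0333 [ 573.99447281 -194.31927391   45.73406317] [-90.01279695  -0.1091494  -17.47670814] [-5.95246685e-02 -3.77176753e-03 -4.04864681e+00] 30.92114484121882
tcp rel 1.5157070359647409 -1.1675288091871123
plate -80 -51.39456809045537 51.196689764032826
plate -70 -51.40014792188046 51.201671550470216
plate -40 -51.37341556390963 51.15748980474012
plate -20 -51.33855806694747 51.16419151456961
-60 [160, 160, 142, 86, 117, 129, 132, 138, 146, 152, 158, 161, 165, 167, 171, 174, 175, 180, 182, 180, 181, 178, 173, 171, 170, 167, 165, 162, 155, 149, 147, 140, 132, 114, 92, 167, 160, 162, 125, 21, 26]
-40 [0, 0, 108, 93, 114, 129, 135, 143, 146, 156, 159, 162, 164, 169, 172, 174, 178, 180, 180, 180, 178, 176, 175, 170, 169, 165, 165, 161, 154, 149, 142, 141, 133, 109, 86, 133, 131, 123, 0, 0, 0]
-30 [0, 0, 126, 98, 118, 133, 134, 143, 149, 153, 159, 163, 165, 169, 171, 175, 177, 180, 180, 181, 176, 172, 171, 171, 168, 165, 164, 162, 152, 150, 144, 138, 127, 111, 88, 125, 131, 122, 0, 0, 0]
near end along [(90, np.float64(-84.1), 149), (92, np.float64(-83.4), 152), (94, np.float64(-82.7), 153), (96, np.float64(-81.9), 152), (98, np.float64(-81.2), 152), (100, np.float64(-80.4), 152), (102, np.float64(-79.7), 156), (104, np.float64(-78.9), 160), (106, np.float64(-78.2), 57), (108, np.float64(-77.4), 138), (110, np.float64(-76.7), 186), (112, np.float64(-75.9), 183), (114, np.float64(-75.1), 183), (116, np.float64(-74.4), 182), (118, np.float64(-73.6), 183), (120, np.float64(-72.8), 181), (122, np.float64(-72.0), 182), (124, np.float64(-71.3), 181)]
```

View pics/w10.png

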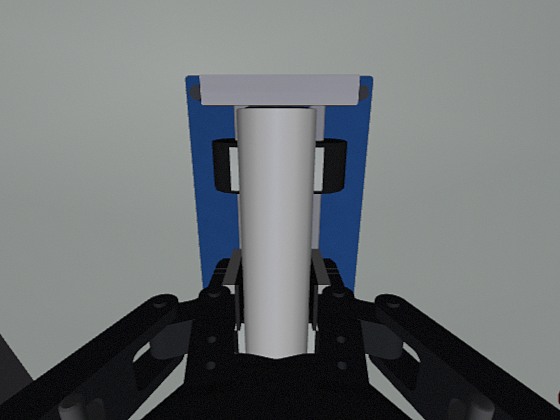

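Steel is 1.4 mm to -y and 2 mm along. I'll correct sideways by 0.13 cm, then feel down.

>>> move_arm:
  motion: "0.04 0.13 0 0 0 0;0.04 0.13 -0.2 0 0 0;0.04 0.13 -0.4 0 0 0;0.04 0.13 -0.55 0 0 0;0.04 0.13 -0.65 0 0 0;0.04 0.13 -0.65 0 0 0;0.04 0.13 -0.65 0 0 0"

```text
time: 17.67
tool_pos: [573.5, -192.6, 38.1]
tcp_rot: [-90.0, 0.0, -17.5]
ft_force: [-0.8, 0.8, -1.2]
finger_gap: 30.7
```

>>> move_arm:
  motion: "0 0 -0.03 0 0 0;0 0 -0.05 0 0 0;0 0 -0.05 0 0 0"

```text
time: 17.92
tool_pos: [573.5, -192.6, 37.9]
tcp_rot: [-90.0, 0.0, -17.5]
ft_force: [-4.1, 2.4, 4.1]
finger_gap: 30.6
```

Run:
```python
from h import *
s=readout.sense();print(s['time'],s['tool_pos'],s['tcp_rot'],s['ft_force'],s['finger_gap'])
d=eyes.snapshot('wrist');M=d['world_to_cam']
a=np.radians(-17.5);ex=np.array([np.cos(a),np.sin(a)]);ey=np.array([-ex[1],ex[0]]);c=np.array([572.9,-192.75])
h=cv2.cvtColor(d['image'],cv2.COLOR_BGR2HSV)
for l in(-60,-40,-30):
    row=[]
    for y in range(-20,21):
        q=M@np.r_[c+ex*l+ey*y,56,1];p=(int(round(d['fy']*q[1]/q[2]+d['cy'])),int(round(d['fx']*q[0]/q[2]+d['cx'])));row.append(int(h[p][2]) if h[p][1]<40 else 0)
    print(l,row)
```

```text
17.9167 [ 573.50033927 -192.57372629   37.93459461] [-8.99937632e+01  1.35616446e-02 -1.74777242e+01] [-4.12908071  2.38965585  4.05469605] 30.59955168286421
-60 [161, 170, 73, 19, 77, 109, 126, 131, 139, 146, 151, 156, 162, 168, 166, 172, 173, 177, 180, 182, 183, 183, 180, 177, 176, 173, 169, 168, 165, 158, 155, 149, 143, 138, 126, 109, 146, 165, 164, 153, 10]
-40 [0, 92, 107, 143, 90, 104, 122, 135, 141, 146, 151, 158, 163, 166, 169, 170, 175, 179, 182, 182, 180, 180, 179, 176, 173, 172, 169, 168, 162, 159, 155, 149, 142, 138, 127, 101, 98, 108, 106, 0, 0]
-30 [0, 109, 133, 132, 84, 107, 123, 134, 142, 149, 150, 157, 163, 168, 170, 170, 175, 179, 181, 182, 181, 179, 180, 176, 174, 172, 168, 166, 164, 157, 150, 148, 143, 137, 118, 101, 116, 132, 128, 0, 0]
```

It is in contact and centred to ~0.2 mm. Releasing gently.

>>> move_arm:
  motion: "0 0 0.03 0 0 0;0 0 0.03 0 0 0;0 0 0.03 0 0 0"
  squeeze: 20

```text
time: 18.22
tool_pos: [573.5, -192.6, 38.0]
tcp_rot: [-90.0, 0.0, -17.5]
ft_force: [-4.3, 2.8, 3.9]
finger_gap: 30.5
```

>>> move_arm:
  motion: "0 0 0 0 0 0;0 0 0 0 0 0;0 0 0 0 0 0;0 0 0 0 0 0"
  fingers: 3.4

```text
time: 18.55
tool_pos: [573.8, -193.0, 37.9]
tcp_rot: [-90.0, -0.0, -17.5]
ft_force: [-0.3, -0.7, -0.5]
finger_gap: 34.1
```

>>> move_arm:
  motion: "0 0 0 0 0 0;0 0 0 0 0 0;0 0 0 0 0 0;0 0 0 0 0 0;0 0 0 0 0 0"
  fingers: 6

```text
time: 18.97
tool_pos: [573.5, -192.7, 37.8]
tcp_rot: [-90.0, -0.0, -17.5]
ft_force: [-0.6, 0.1, -1.0]
finger_gap: 59.8
```

>>> move_arm:
  motion: "0 0 0.5 0 0 0;0 0 1.5 0 0 0;0 0 3 0 0 0;0 0 5 0 0 0;0 0 7.5 0 0 0;0 0 10 0 0 0;0 0 12 0 0 0;0 0 13 0 0 0;0 0 13 0 0 0;0 0 13 0 0 0"

```text
time: 19.8
tool_pos: [573.8, -192.8, 168.2]
tcp_rot: [-90.0, -0.1, -17.5]
ft_force: [-0.2, -0.4, -0.8]
finger_gap: 60.0
```

Run:
```python
from h import *
s=readout.sense();print(s['time'],s['tool_pos'],s['ft_force'],s['finger_gap'])
d=eyes.snapshot('wrist');t=eyes.snapshot('top');M=d['world_to_cam']
a=np.radians(-17.5);ex=np.array([np.cos(a),np.sin(a)]);ey=np.array([-ex[1],ex[0]]);c=np.array([572.9,-192.75])
h=cv2.cvtColor(d['image'],cv2.COLOR_BGR2HSV)
for l in(-60,0,50):
    row=[]
    for y in range(-22,23):
        q=M@np.r_[c+ex*l+ey*y,56,1];p=(int(round(d['fy']*q[1]/q[2]+d['cy'])),int(round(d['fx']*q[0]/q[2]+d['cx'])));row.append(int(h[p][2]) if h[p][1]<40 else 0)
    print(l,row)
print('brass',[axis(t,k,43) for k in cnts(mask(t,'brass'))]);print('copper',[axis(t,k,43) for k in cnts(mask(t,'copper'))])
A=d['image'];B=cv2.resize(t['image'][100:240,190:470],(560,280),interpolation=2)
cv2.imwrite('pics/end.png',cv2.resize(np.vstack([A[40:340],B]),None,fx=1,fy=1))
```

```text
19.8 [ 573.8166031  -192.81144526  168.24882419] [-0.22966008 -0.35686736 -0.77324802] 59.97970370954458
-60 [166, 161, 165, 69, 0, 8, 47, 83, 111, 121, 125, 127, 136, 145, 148, 152, 153, 159, 160, 166, 167, 169, 170, 168, 165, 163, 161, 160, 157, 154, 150, 147, 142, 134, 128, 124, 111, 97, 129, 164, 159, 165, 118, 0, 18]
0 [0, 101, 121, 127, 123, 125, 112, 92, 116, 124, 131, 136, 138, 146, 151, 154, 156, 161, 164, 163, 166, 168, 168, 168, 166, 159, 160, 156, 154, 153, 150, 145, 141, 129, 125, 117, 101, 82, 103, 127, 123, 124, 101, 0, 0]
50 [150, 160, 165, 119, 30, 0, 52, 94, 109, 122, 133, 141, 144, 149, 154, 158, 161, 161, 162, 165, 166, 164, 165, 163, 162, 160, 158, 155, 151, 150, 146, 142, 134, 125, 122, 116, 101, 77, 98, 147, 158, 164, 130, 55, 7]
brass [(array([496.4, 261.9], dtype=float32), np.float32(6.09), np.float32(158.8), np.float32(30.4))]
copper [(array([ 487. , -524.3], dtype=float32), np.float32(13.43), np.float32(63.7), np.float32(54.9)), (array([504.6, 101.8], dtype=float32), np.float32(6.02), np.float32(158.2), np.float32(27.3))]
```

The picture limit is reached, so I'll check by numbers only: the white marks now, at tyre-top height.

Run:
```python
from h import *
d=eyes.snapshot('wrist');M=d['world_to_cam']
print((-M[:3,:3].T@M[:3,3]))
a=np.radians(-17.5);ex=np.array([np.cos(a),np.sin(a)]);ey=np.array([-ex[1],ex[0]]);c=np.array([572.9,-192.75])
h=cv2.cvtColor(d['image'],cv2.COLOR_BGR2HSV)
print(list(range(-40,41)))
for l in(-55,-50,-45,45,50,55):
    row=[]
    for y in range(-40,41):
        q=M@np.r_[c+ex*l+ey*y,45.5,1];p=(int(round(d['fy']*q[1]/q[2]+d['cy'])),int(round(d['fx']*q[0]/q[2]+d['cx'])));row.append(int(h[p][2]) if h[p][1]<60 else 0)
    print(l,row[:26],row[55:])
for n in('w3','w9'):
    v=cv2.cvtColor(cv2.imread(f'pics/{n}.png'),cv2.COLOR_BGR2GRAY)
    if n=='w3': print('w3 row146',v[146,225:255],v[146,298:328])
```

```text
[ 499.11605991 -169.82431121  309.66214631]
[-40, -39, -38, -37, -36, -35, -34, -33, -32, -31, -30, -29, -28, -27, -26, -25, -24, -23, -22, -21, -20, -19, -18, -17, -16, -15, -14, -13, -12, -11, -10, -9, -8, -7, -6, -5, -4, -3, -2, -1, 0, 1, 2, 3, 4, 5, 6, 7, 8, 9, 10, 11, 12, 13, 14, 15, 16, 17, 18, 19, 20, 21, 22, 23, 24, 25, 26, 27, 28, 29, 30, 31, 32, 33, 34, 35, 36, 37, 38, 39, 40]
-55 [0, 0, 0, 0, 0, 0, 0, 0, 0, 0, 19, 17, 21, 25, 21, 0, 30, 161, 153, 159, 128, 53, 0, 63, 90, 102] [105, 76, 131, 159, 153, 159, 117, 26, 15, 25, 0, 15, 0, 21, 15, 0, 20, 0, 0, 0, 0, 0, 0, 0, 0, 0]
-50 [0, 0, 0, 0, 0, 0, 0, 0, 0, 22, 20, 15, 17, 17, 18, 0, 129, 164, 158, 159, 138, 68, 0, 65, 90, 100] [104, 86, 135, 158, 157, 166, 116, 0, 0, 18, 25, 18, 20, 0, 19, 20, 0, 0, 0, 0, 0, 0, 0, 0, 0, 0]
-45 [0, 0, 0, 0, 0, 0, 0, 0, 17, 0, 19, 24, 19, 20, 0, 0, 94, 149, 160, 162, 134, 66, 11, 49, 83, 100] [104, 76, 94, 158, 158, 148, 89, 1, 0, 20, 19, 19, 24, 20, 21, 15, 15, 0, 0, 0, 0, 0, 0, 0, 0, 0]
45 [0, 0, 0, 0, 0, 0, 0, 0, 0, 18, 17, 19, 0, 15, 22, 11, 65, 138, 161, 156, 142, 85, 0, 0, 71, 113] [79, 72, 132, 159, 158, 128, 59, 6, 0, 0, 0, 17, 23, 19, 0, 19, 0, 0, 0, 0, 0, 0, 0, 0, 0, 0]
50 [0, 0, 0, 0, 0, 0, 0, 0, 0, 17, 23, 12, 18, 20, 19, 18, 30, 131, 164, 158, 154, 98, 0, 72, 102, 115] [100, 79, 98, 159, 163, 131, 58, 9, 0, 18, 22, 16, 15, 0, 20, 12, 0, 0, 0, 0, 0, 0, 0, 0, 0, 0]
55 [0, 0, 0, 0, 0, 0, 0, 0, 0, 18, 20, 18, 17, 24, 20, 16, 30, 130, 164, 152, 98, 0, 3, 70, 102, 114] [99, 75, 97, 146, 160, 164, 132, 61, 17, 21, 19, 24, 17, 0, 21, 19, 0, 0, 0, 0, 0, 0, 0, 0, 0, 0]
w3 row146 [ 53  55  54  54  44  14   9  14  17  15  24  20  13  19  18  18  21  17
  21  13   4  98 151 162 158 155 167 112  43  78] [ 96  85  49 128 164 159 158 160 145  87   1  15  23  22  22  17  19  22
  18  20  20  14  16  17   7  21  47  60  56  55]
```

Outer edges of the marks are at about -24 and +21 mm, against ±23 at the start. That is roughly 0.1 rad of roller turn, inside the limit, so I'm handing in.

```bash
python3 -c "
from bench import r,readout
print(readout.sense()['time']);print(r.hand_in())"
```

```text
19.95
the job is handed in; nothing more can be done
None
```

I moved the brass pipe from the rollers to the green place, then laid the steel pipe from the middle of the tray on the rollers. I handed the job in at about 20 s; the hand-in gives no verdict.

Last checks:
- **Brass pipe:** it measures (496.4, 261.9) mm at 6.1°, against my estimate of (496.5, 262.0) mm at 6.1° for the green place. It is within 1 mm across and about 1 mm along.
- **Steel pipe:** it lies about 0.3 mm off the stand's middle line, the same along its length. It was about 2 mm off centre along the rollers when last measured, just before set-down.
- **Rollers:** the white marks are still on top but have shifted 1–2 mm, which I put at about 0.1 rad of turn; the limit is 0.35.
- **Copper pipe and bottle:** the top camera shows both where they started. I did not re-measure the jar and mount, but the arm never went near either.
- **Arm:** the gripper was about 130 mm clear of the stand, with no contact force.

Two things did not go to plan. While gripping the brass pipe, the tool had drifted about 2 mm sideways and pushed with 5.7 N, so I eased it back before lifting. The last picture was refused because the 12-picture limit had been reached, so the final checks are numbers only.

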